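# Pull the vent cap off the incense pot

### The job

Open the vent of the incense pot, the squat round steel one on three feet with two ear handles. Take the standing C-shaped puller by its wooden handle, slip its fork under the brim of the pot's snug umbrella cap and pull straight up, keeping the cap level, until it pops off; do not touch the cap with the gripper. Then stand the puller, with the cap still lying on its fork, on the flat wooden offering board and let go.

Things in the scene. Friction and masses are not known exactly. Their poses are not given: they have to be found in the camera images.
- puller: Steel C-shaped puller, 0.25 kg, standing on its flat fork. Origin: fork's underside below the handle; x to the prong tips, z up. Fork 6 mm thick, 68 wide, x -56 to 34 mm; slot 40 mm wide, open at tips, closed at x -24. Back post (x -56 to -48) carries an arm (24 wide, z 62-70) over the fork. On it the wooden handle: 32 mm along x, 16 along y, z 70-115, over the origin; grip across y from above.
- cap: Round steel umbrella cap on the pot's neck, brim 68 mm across, 34 tall, 0.06 kg. Origin: centre of the brim's flat underside, z up; seated 100 mm above the table. Below it a 25 mm free gap down to the pot, with only the 16 mm round neck in it. Neck enters the cap 18 mm; springs hold it with 5 to 10 N over the first 13 mm of lift, then it is free. Nothing hangs below the brim.
- pot: Squat steel incense pot on three feet, two ears on its sides, fixed. Body 98 mm across, 75 high; ears reach 70 mm from the axis, 62 up. Origin: centre of the underside, under neck and cap; z up. On the robot's side all is free above 65 mm. The slim straight oil lamp without ears, 134 mm tall, 150 mm or more away, wears a like cap: not the one.
- board: Flat wooden offering board without rim, fixed, 200 mm (x) by 180 mm (y), 12 mm thick, empty at the start. Origin: centre of its underside on the table; z up.
There are look-alikes about, which are no part of the job. What is shaped like the puller but purple or red is not meant.

How it is judged:
By the outcome, as a careful person would: the job done as asked, in the order asked, and still so for the second after the job is handed in, with the robot touching nothing.
It also fails if it takes over 56 s, if anything falls off the work surface, if the arm or the gripper's body presses on something with over 40 N, if the wrist force passes 120 N, or if a joint passes its speed limit or range.

### The arm

A 7-joint arm with a two-finger parallel gripper is mounted at the origin on the work surface. World frame = base frame: x ahead of the robot, y to its left, z up, the work surface at z = 0. Lengths are in m, angles in rad, forces in N, time in s.
With the tool pointing down it reaches from about 0.425 to 0.925 m from the base axis. Payload 6.8 kg.
Tool frame: the origin (TCP) lies between the finger pads; the fingertips stand 14 mm ahead of it and the grasp point (between the pads) lies 5 mm behind it; z points along the fingers, y is the direction in which the jaws open and shut (so a half turn about z gives the same grasp; the last joint's range is limited). The gripper opens to 85 mm and grips with 20 to 120 N. Pads are 22 mm wide; open, the fingers measure 114 mm over their backs; the gripper's body (76 mm by 85 mm) begins 54 mm behind the grasp point. The pads swing forward as they close: fully open they stand 13 mm farther back than shut.
Start: joints at [-1.419, 0.477, 0.022, 1.555, -0.011, 1.109, -0.083], TCP at [0.173, 0.652, 0.245] pointing down, gripper open.
Joint ranges: [-2.96, 2.96], [-0.34, 2.1], [-1.41, 1.46], [0.24, 2.44], [-1.37, 4.51], [0.17, 1.92], [-2.96, 2.96]. Speed limits (rad/s): [2.39, 2.39, 3.14, 3.14, 3.14, 3.14, 3.14].

### API

Orientations are given as a unit quaternion [w, x, y, z].
In Python, from station import bot gives the robot as it stands.
- The arm moves only by the shell command python3 -m crank 'ROWS' [FORCE]. ROWS is JSON, a list of rows, each a list of 3 entries, a list of its own where there are three numbers: the shift along the tool's x, y, z in m, then the turn, a rotation vector about the tool's x, y, z in degrees, then the finger opening in m, from 0 to 0.0854. A call has 1 to 10 rows; each row shifts and turns the commanded pose from where the row before left it, along the tool's axes as they then stand; what a row does not reach is not made up. A row lasts 1/8 s, in which the tool goes at most 62.5 mm and 10.7 degrees, less where a joint would pass 70% of its speed; a pose out of reach is approached as far as the arm can. A call is refused whole if a number of a shift passes 0.0625 or a number of a turn 10.7, either way. A call with a gripper value outside its range is refused whole. The fingers move at their own pace and stop on an object; FORCE is the grip in N (left out, the last holds). Time passes only in rows, so rows that do not move let the fingers close. It gives the time, the measured TCP pose, the force and the opening at its end, in the units of the state.
- bot.get_obs(): the state, without advancing time (a new reading comes with each control period).
- bot.read_camera(name): name is "scene" or "top" or "wrist"; returns (picture, depth): 400x640x3 uint8, red, green, blue; 400x640 float32, m along the optical axis (not along the pixel's ray), 0 where there is no reading.
- bot.calibration(name): a dict with "fx", "fy", "cx", "cy" (pixels), "D" ([k1, k2, p1, p2, k3] as OpenCV has them; the pictures are not rectified), "extrinsics" (4x4, takes a point from camera to world coordinates). Camera axes: x right, y down, z forward; pixel columns grow to the right and rows downward; lengths in m; the calibration is good to about 2 mm. A picture is of the moment at which its call begins: read the wrist's pose just before it. calibration takes no time and is no camera call; for the wrist camera it gives the pose at the moment of the call.
- bot.hand_in(): hands the job in, once; it reports no verdict.
The state is a dict: "t": time; "q": joint angles; "joint_vel": joint speeds; "joint_torque": joint torques, N m; "eef_pos": TCP position; "tool_rot": TCP orientation; "contact_force": force on the tool from outside, world axes, zero at the start; "torque": the same for the moment, N m; "gripper_width": opening from 0.0 (shut) to 1.0 (fully open).
Only numpy, scipy, OpenCV 4.12 (cv2) and the standard library are available. Lean on these libraries where they do the work, as an engineer would, in place of code of your own. Each camera call takes 0.05 s, during which the arm holds its last target.

## Working session

There is one attempt and no reset: what is moved stays moved. The work goes in short steps, Python scripts to look and compute and a shell command to move; the robot and the scene stay as the last step left them, time stands still between calls to the robot, and variables do not carry over. Pictures are saved under pics/ and viewed, and the job is handed in when it is done.

```bash
mkdir -p pics; ls; python3 - <<'E'
from station import bot
import cv2,numpy as np
o=bot.get_obs();print({k:np.round(v,3) for k,v in o.items()})
for n in("scene","top"):
    c=bot.calibration(n);print(n,{k:np.round(v,3).tolist() for k,v in c.items()})
    p,d=bot.read_camera(n);cv2.imwrite(f"pics/{n}0.png",p[:,:,::-1]);np.savez(f"pics/{n}0.npz",p=p,d=d)
E
```

```text
pics
{'t': np.float64(0.0), 'q': array([-1.419,  0.478,  0.022,  1.556, -0.012,  1.109, -0.083]), 'joint_vel': array([-0.001,  0.001,  0.001,  0.   ,  0.   , -0.001,  0.001]), 'joint_torque': array([-0.0000e+00, -5.9645e+01,  1.6080e+00, -2.8120e+01,  1.2000e-02,
        9.0000e-03, -0.0000e+00]), 'eef_pos': array([0.173, 0.652, 0.244]), 'tool_rot': array([-0.   ,  0.13 ,  0.992, -0.001]), 'contact_force': array([ 0.134, -0.127,  0.536]), 'torque': array([-0.02 ,  0.018,  0.023]), 'gripper_width': np.float64(1.001)}
scene {'fx': 417.84, 'fy': 417.84, 'cx': 320.52, 'cy': 202.975, 'D': [-0.093, 0.0, 0.0, 0.0, 0.0], 'extrinsics': [[0.802, 0.338, -0.492, 1.076], [0.597, -0.427, 0.679, -0.737], [0.02, -0.838, -0.545, 0.725], [0.0, 0.0, 0.0, 1.0]]}
top {'fx': 452.049, 'fy': 452.049, 'cx': 328.008, 'cy': 204.241, 'D': [-0.128, 0.0, 0.0, 0.0, 0.0], 'extrinsics': [[0.021, -0.994, 0.11, 0.361], [-1.0, -0.023, -0.017, 0.063], [0.02, -0.109, -0.994, 1.391], [0.0, 0.0, 0.0, 1.0]]}
```

View pics/scene0.png

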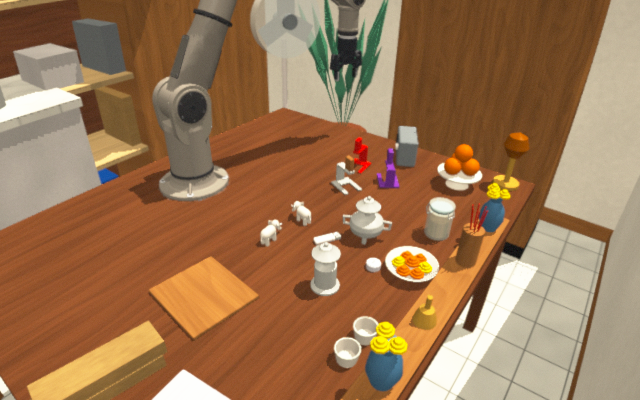

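View pics/top0.png

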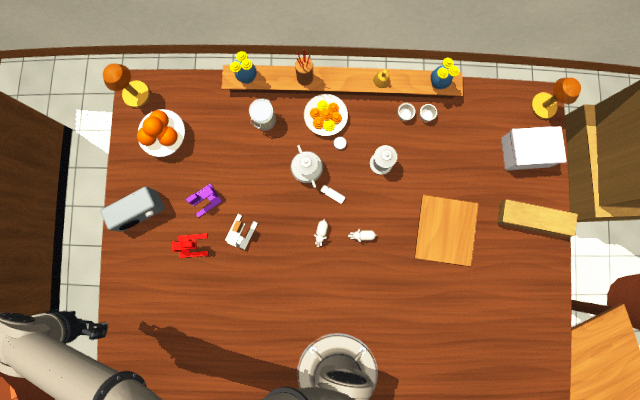

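Candidates for the puller: steel with a wooden handle at top (241,232) / scene (346,176), red at top (190,245), purple at top (205,200). The steel one fits. 
Candidates for the pot: squat with ears at top (306,166) / scene (367,217), slim lamp at top (384,159) / scene (325,265). The eared one fits. 
The board is at top (447,230). I'll confirm these in enlarged crops.

```bash
python3 - <<'E'
import cv2,numpy as np
t=cv2.imread("pics/top0.png");s=cv2.imread("pics/scene0.png")
a=cv2.resize(t[125:275,165:365],(800,600),interpolation=cv2.INTER_CUBIC)
b=cv2.resize(s[130:280,255:455],(800,600),interpolation=cv2.INTER_CUBIC)
cv2.imwrite("pics/ct.png",a);cv2.imwrite("pics/cs.png",b)
E
```

```text
(no output)
```

View pics/ct.png

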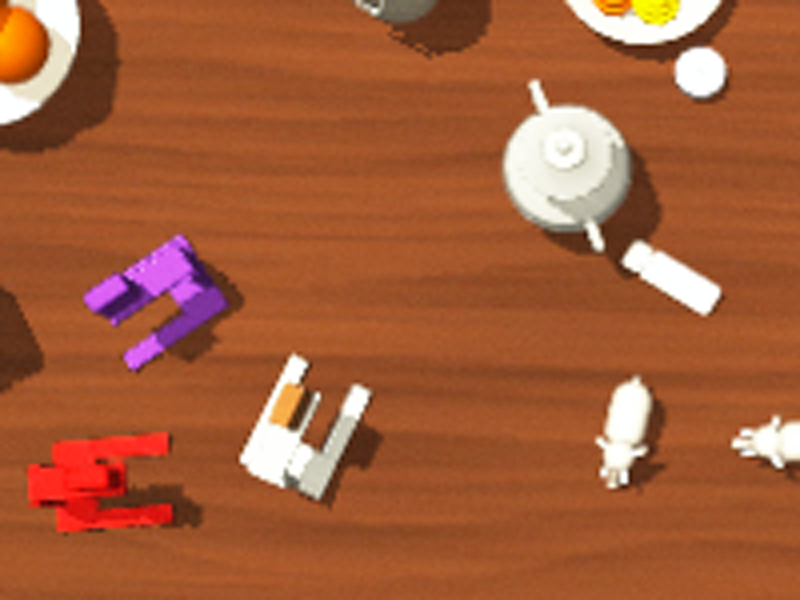

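View pics/cs.png

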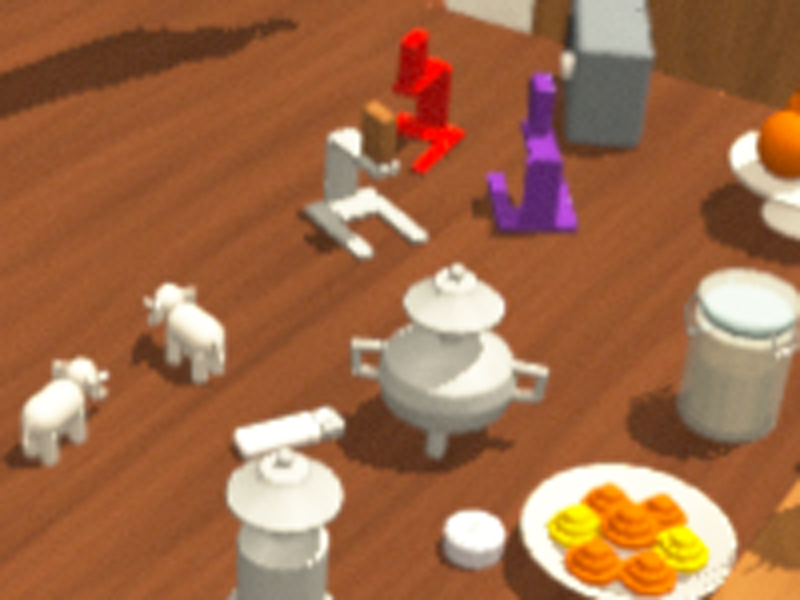

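The crops confirm it: steel puller with its orange-brown handle at crop-top (290,405), prongs pointing away from the robot; eared pot at (567,150). Now I'll measure.

```bash
cat > h.py <<'E'
import cv2,numpy as np
from station import bot
def cloud(n,d,c=None):
    c=c or bot.calibration(n)
    K=np.array([[c["fx"],0,c["cx"]],[0,c["fy"],c["cy"]],[0,0,1]])
    v,u=np.mgrid[:400,:640];uv=np.stack([u,v],-1).reshape(-1,1,2).astype(float)
    r=cv2.undistortPoints(uv,K,np.array(c["D"])).reshape(400,640,2)
    P=np.concatenate([r,np.ones((400,640,1))],-1)*d[...,None]
    E=np.array(c["extrinsics"]);return P@E[:3,:3].T+E[:3,3]
E
python3 - <<'E'
from h import *
for n,boxes in {"top":dict(pul=(210,205,270,260),pot=(270,135,333,200),lamp=(360,140,405,180),board=(410,190,485,270)),"scene":dict(pul=(328,145,365,196),pot=(335,190,400,245),lamp=(305,232,345,300),board=(145,255,262,335))}.items():
    z=np.load(f"pics/{n}0.npz");W=cloud(n,z["d"]);hsv=cv2.cvtColor(z["p"],cv2.COLOR_RGB2HSV)
    for k,(x0,y0,x1,y1) in boxes.items():
        w=W[y0:y1,x0:x1].reshape(-1,3);h=hsv[y0:y1,x0:x1].reshape(-1,3)
        st=(h[:,1]<90)&(h[:,2]>90)
        print(n,k,'table z',np.round(np.percentile(w[:,2],[5,30,50]),4))
        if k=="pul":
            for lo,hi in((0.001,.012),(.055,.076),(.105,.125)):
                m=(w[:,2]>lo)&(w[:,2]<hi)&(st if hi<.1 else True);q=w[m]
                if len(q)>3:
                    r=cv2.minAreaRect((q[:,:2]*1000).astype(np.float32));print('  z',lo,hi,len(q),np.round(q.mean(0),4),np.round(np.array(cv2.boxPoints(r))).tolist(),np.round(r[1]))
        elif k in("pot","lamp"):
            for lo,hi in((.095,.14),(.1,.116),(.12,.14)) if k=="pot" else ((.1,.117),(.117,.14)):
                q=w[(w[:,2]>lo)&(w[:,2]<hi)]
                if len(q)>3:
                    (c,rr)=cv2.minEnclosingCircle((q[:,:2]*1000).astype(np.float32));print('  z',lo,hi,len(q),np.round(q.mean(0),4),np.round(c),round(rr,1),'zmax',q[:,2].max().round(4))
            q=w[(w[:,2]>.03)&(w[:,2]<.07)];r=cv2.minAreaRect((q[:,:2]*1000).astype(np.float32));print('  body',np.round(np.array(cv2.boxPoints(r))).tolist(),np.round(r[1]))
        else:
            q=w[(w[:,2]>.009)&(w[:,2]<.018)]
            r=cv2.minAreaRect((q[:,:2]*1000).astype(np.float32));print('  ',len(q),np.round(r[0]),np.round(r[1]),r[2])
E
```

```text
top pul table z [-0.0045 -0.0009  0.0008]
  z 0.001 0.012 274 [0.4175 0.3004 0.0058] [[364.0, 291.0], [450.0, 254.0], [479.0, 319.0], [393.0, 357.0]] [71. 94.]
  z 0.055 0.076 129 [0.4032 0.3112 0.0694] [[379.0, 308.0], [443.0, 282.0], [454.0, 310.0], [390.0, 335.0]] [30. 69.]
  z 0.105 0.125 67 [0.4323 0.2987 0.1136] [[415.0, 299.0], [443.0, 286.0], [450.0, 299.0], [421.0, 313.0]] [15. 32.]
top pot table z [-0.0043 -0.0007  0.0013]
  z 0.095 0.14 424 [0.619  0.1056 0.1131] [621. 106.] 34.0 zmax 0.1363
  z 0.1 0.116 297 [0.619  0.1058 0.1091] [621. 106.] 34.0 zmax 0.116
  z 0.12 0.14 87 [0.6203 0.105  0.1248] [618. 104.] 18.4 zmax 0.1363
  body [[556.0, 77.0], [718.0, 20.0], [750.0, 110.0], [588.0, 168.0]] [ 96. 172.]
top lamp table z [-0.004  -0.0003  0.0021]
  z 0.1 0.117 298 [ 0.6444 -0.1211  0.1092] [ 647. -123.] 34.4 zmax 0.1169
  z 0.117 0.14 117 [ 0.6467 -0.1229  0.123 ] [ 646. -125.] 20.0 zmax 0.1372
  body [[611.0, -131.0], [626.0, -140.0], [650.0, -96.0], [635.0, -88.0]] [49. 17.]
top board table z [-0.0033  0.0021  0.0093]
   2982 [ 442. -334.] [191. 203.] 82.1717376708984
[... 411 characters left out ...]
le z [-0.0005  0.0015  0.0028]
  z 0.095 0.14 313 [0.6305 0.0961 0.1139] [625. 106.] 34.2 zmax 0.1348
  z 0.1 0.116 207 [0.6322 0.0934 0.1093] [625. 106.] 34.2 zmax 0.116
  z 0.12 0.14 75 [0.6271 0.1032 0.1251] [626. 106.] 16.9 zmax 0.1348
  body [[562.0, 79.0], [657.0, 44.0], [690.0, 134.0], [595.0, 169.0]] [ 96. 101.]
scene lamp table z [-0.0009  0.0013  0.0075]
  z 0.1 0.117 327 [ 0.6584 -0.1356  0.1093] [ 651. -126.] 34.8 zmax 0.1169
  z 0.117 0.14 141 [ 0.6539 -0.1289  0.1232] [ 654. -128.] 20.1 zmax 0.1377
  body [[623.0, -131.0], [647.0, -163.0], [689.0, -130.0], [664.0, -99.0]] [53. 40.]
scene board table z [-0.002   0.0003  0.0087]
   4440 [ 444. -330.] [181. 204.] 83.18657684326172
```

```bash
python3 -m crank '[[[0,0,0],[0,0,8],0.085],[[-0.042,-0.025,0],[0,0,0],0.085],[[-0.042,-0.025,0],[0,0,0],0.085],[[-0.042,-0.025,0],[0,0,0],0.085],[[-0.042,-0.025,0],[0,0,0],0.085],[[-0.042,-0.025,0],[0,0,0],0.085],[[-0.042,-0.025,0],[0,0,0],0.085],[[-0.042,-0.025,0],[0,0,0],0.085],[[-0.042,-0.024,0],[0,0,0],0.085],[[-0.042,-0.024,0],[0,0,0],0.085]]' 
cat >> h.py <<'E'
def tool():
    o=bot.get_obs();w,x,y,z=o["tool_rot"]
    from scipy.spatial.transform import Rotation as Ro
    R=Ro.from_quat([x,y,z,w]).as_matrix();return o["eef_pos"],R,o
def snap(n,f):
    c=bot.calibration(n);p,d=bot.read_camera(n);cv2.imwrite(f"pics/{f}.png",p[:,:,::-1]);np.savez(f"pics/{f}.npz",p=p,d=d);W=cloud(n,d,c);return p,W
def rel(target,yawdeg=None):
    p,R,o=tool();print('tcp',np.round(p,4),'tool y yaw',np.degrees(np.arctan2(R[1,1],R[0,1])).round(2),'zax',R[:,2].round(3),'t',o["t"],'F',np.round(o["contact_force"],1),'g',o["gripper_width"])
    print('shift in tool',np.round(R.T@(np.array(target)-p),4))
E
python3 - <<'E'
from h import *
rel([.435,.299,.09])
p,W=snap("wrist","w1")
E
```

```text
t: 1.35
eef_pos: [0.4355, 0.2984, 0.2451]
tool_rot: [-0.0, 0.198, 0.98, -0.0]
contact_force: [0.6, -0.2, 0.6]
gripper_width: 0.997
tcp [0.4355 0.2984 0.2451] tool y yaw 67.12 zax [-0. -0. -1.] t 1.35 F [ 0.6 -0.2  0.6] g 0.9969519054102932
shift in tool [0.0007 0.0004 0.1551]
```

View pics/w1.png

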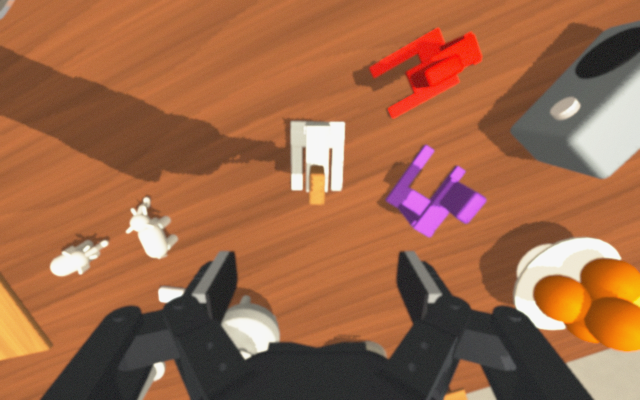

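The wrist view shows the puller straight (yaw agrees), with the handle at (317,187), centred between the fingers.

```bash
python3 - <<'E'
from h import *
z=np.load("pics/w1.npz");W=cloud("wrist",z["d"])[110:215,280:355].reshape(-1,3);h=cv2.cvtColor(z["p"],cv2.COLOR_RGB2HSV)[110:215,280:355].reshape(-1,3)
st=(h[:,1]<80)&(h[:,2]>90)
for lo,hi,m in((.001,.014,st),(.06,.078,st),(.108,.125,True)):
    q=W[(W[:,2]>lo)&(W[:,2]<hi)&m];r=cv2.minAreaRect((q[:,:2]*1000).astype(np.float32))
    print(lo,len(q),q[:,2].mean().round(4),np.round(r[0],1),np.round(r[1]),r[2],np.round(cv2.boxPoints(r)).tolist())
E
```

```text
0.001 1628 0.0049 [430.7 295.1] [69. 89.] 65.02493286132812 [[376.0, 283.0], [456.0, 245.0], [485.0, 308.0], [405.0, 345.0]]
0.06 1084 0.0688 [422.1 299.6] [29. 70.] 66.64850616455078 [[384.0, 300.0], [449.0, 272.0], [460.0, 299.0], [396.0, 327.0]]
0.108 512 0.1134 [440.3 291. ] [15. 32.] 66.19220733642578 [[422.0, 290.0], [452.0, 277.0], [458.0, 292.0], [429.0, 305.0]]
```

```bash
python3 -m crank '[[[0,0,0.025],[0,0,0],0.085],[[0,0,0.025],[0,0,0],0.085],[[0,0,0.02],[0,0,0],0.085],[[0,0,0],[0,0,0],0.085]]' 
python3 - <<'E'
from h import *
rel([.44,.291,.09])
p,w=snap("wrist","w2")
W=w.reshape(-1,3);h=cv2.cvtColor(p,cv2.COLOR_RGB2HSV).reshape(-1,3)
near=np.linalg.norm(W[:,:2]-[.44,.295],axis=1)<.075
st=(h[:,1]<80)&(h[:,2]>90)
for lo,hi,m in((.001,.014,st),(.06,.078,st),(.108,.125,(h[:,1]>90))):
    q=W[(W[:,2]>lo)&(W[:,2]<hi)&m&near];r=cv2.minAreaRect((q[:,:2]*1000).astype(np.float32))
    print(lo,len(q),q[:,2].mean().round(4),np.round(r[0],1),np.round(r[1]),r[2])
E
```

```text
t: 1.9
eef_pos: [0.4337, 0.2992, 0.1738]
tool_rot: [-0.001, 0.198, 0.98, -0.002]
contact_force: [-0.2, -0.1, 0.3]
gripper_width: 0.996
tcp [0.4337 0.2992 0.1738] tool y yaw 67.12 zax [-0.003 -0.003 -1.   ] t 1.9 F [-0.2 -0.1  0.3] g 0.9955713822843241
shift in tool [-0.0091 -0.0048  0.0838]
0.001 2322 0.0048 [425.9 301.9] [69. 90.] 65.88776397705078
0.06 1685 0.0686 [417.1 306. ] [30. 71.] 66.27007293701172
0.108 864 0.1133 [435.2 297.7] [16. 32.] 67.05900573730469
```

View pics/w2.png

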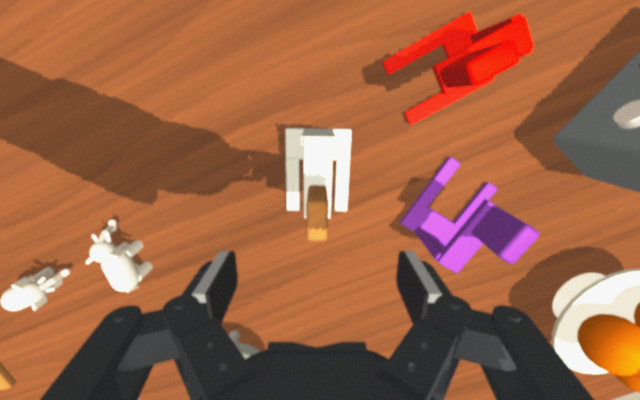

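```bash
python3 -m crank '[[[-0.002,-0.001,0.03],[0,0,0],0.085],[[0,0,0.03],[0,0,0],0.085],[[0,0,0.014],[0,0,0],0.085],[[0,0,0.010],[0,0,0],0.085],[[0,0,0],[0,0,0],0.06],[[0,0,0],[0,0,0],0.04],[[0,0,0],[0,0,0],0.02],[[0,0,0],[0,0,0],0.005],[[0,0,0],[0,0,0],0.005],[[0,0,0],[0,0,0],0.005]]' 60
python3 -m crank '[[[0,0,0],[0,0,0],0.0],[[0,0,0],[0,0,0],0.0],[[0,0,0],[0,0,0],0.0]]' 80
python3 - <<'E'
from h import *
rel([.4355,.298,.09])
snap("scene","s2");snap("wrist","w3")
E
```

```text
t: 3.2
eef_pos: [0.4368, 0.2985, 0.0918]
tool_rot: [0.0, 0.198, 0.98, 0.0]
contact_force: [-0.2, -0.8, 5.7]
gripper_width: 0.179
t: 3.58
eef_pos: [0.4367, 0.2985, 0.0918]
tool_rot: [0.0, 0.198, 0.98, 0.0]
contact_force: [-0.8, -0.3, 6.2]
gripper_width: 0.174
tcp [0.4367 0.2985 0.0918] tool y yaw 67.11 zax [ 0.001  0.001 -1.   ] t 3.575 F [-0.8 -0.3  6.2] g 0.1740435225639222
shift in tool [ 0.0009 -0.001   0.0018]
```

View pics/w3.png

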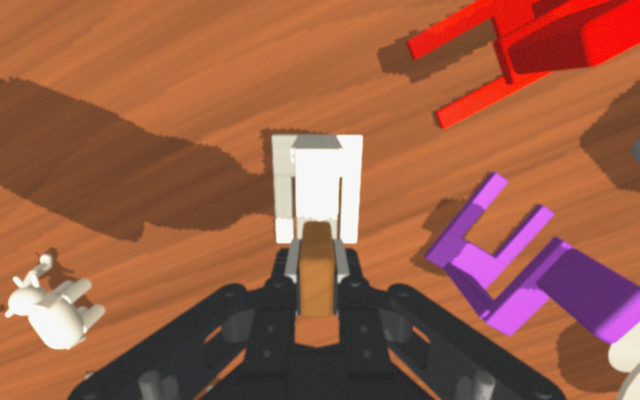

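View pics/s2.png

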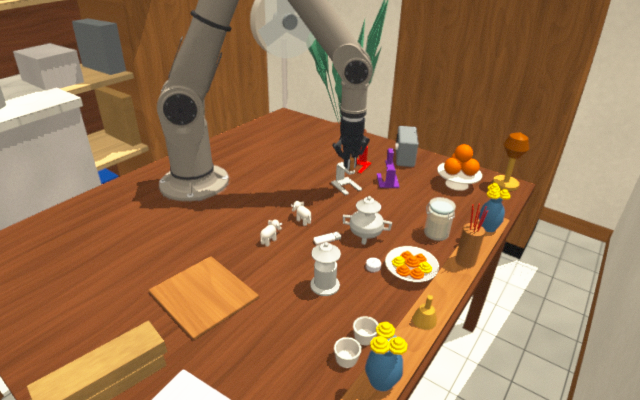

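Handle gripped. Lifting and carrying to the pre-insert pose, keeping the yaw.

```bash
python3 -m crank '[[[0,0,-0.015],[0,0,0],0.0],[[0,0,-0.035],[0,0,0],0.0],[[0,0,-0.036],[0,0,0],0.0],[[-0.02,-0.018,0],[0,0,0],0.0],[[-0.031,-0.023,0],[0,0,0],0.0],[[-0.031,-0.023,0],[0,0,0],0.0],[[-0.031,-0.023,0],[0,0,0],0.0],[[-0.018,-0.018,0],[0,0,0],0.0],[[0,0,0],[0,0,0],0.0],[[0,0,0],[0,0,0],0.0]]' 80
python3 - <<'E'
from h import *
rel([.517,.151,.177])
snap("scene","s3");snap("top","t3");snap("wrist","w4")
s=cv2.imread("pics/s3.png");cv2.imwrite("pics/s3c.png",cv2.resize(s[130:280,290:490],(800,600),interpolation=cv2.INTER_CUBIC))
s=cv2.imread("pics/t3.png");cv2.imwrite("pics/t3c.png",cv2.resize(s[125:245,230:390],(800,600),interpolation=cv2.INTER_CUBIC))
E
```

```text
t: 4.92
eef_pos: [0.5157, 0.1512, 0.1774]
tool_rot: [-0.0, 0.198, 0.98, 0.0]
contact_force: [0.0, 1.2, -3.3]
gripper_width: 0.177
tcp [0.5157 0.1512 0.1774] tool y yaw 67.15 zax [-0.001  0.    -1.   ] t 4.925 F [ 0.   1.2 -3.3] g 0.17730285456297762
shift in tool [-0.0013  0.0003  0.0004]
```

View pics/s3c.png

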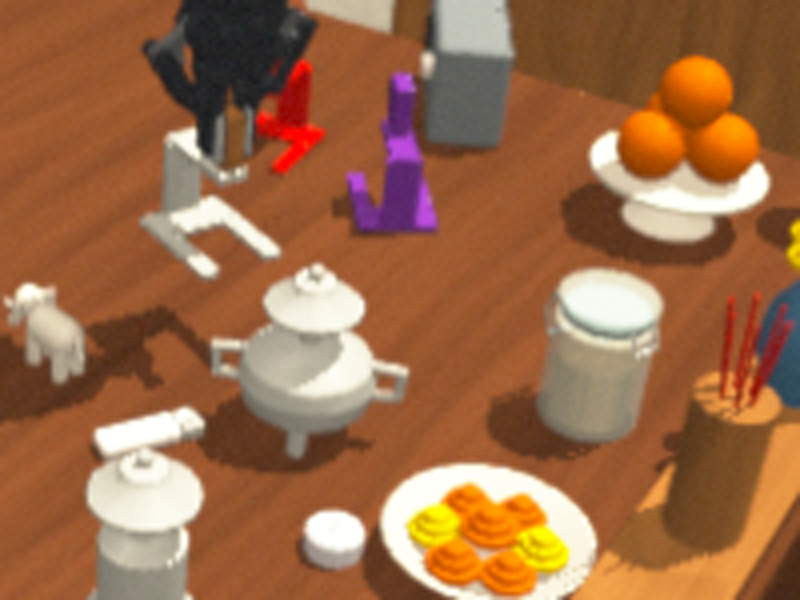

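View pics/t3c.png

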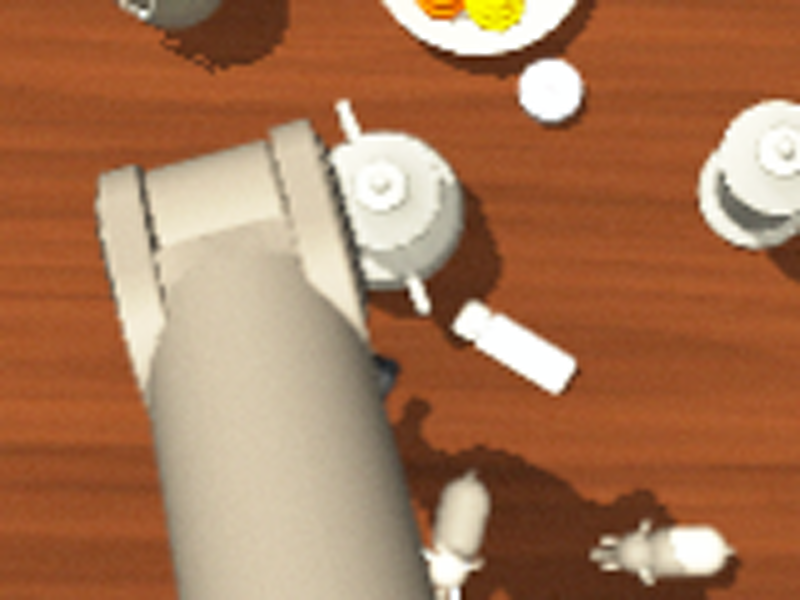

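View pics/w4.png

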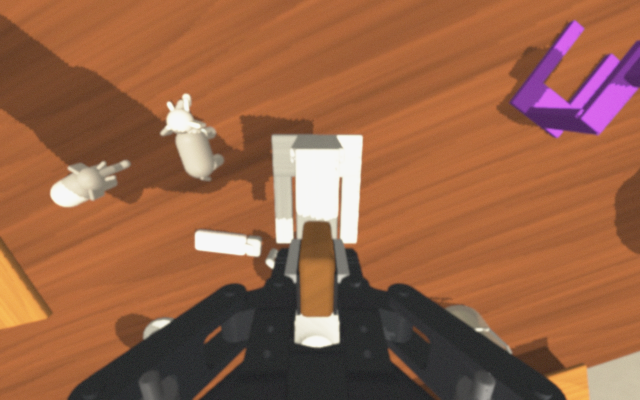

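```bash
python3 - <<'E'
from h import *
z=np.load("pics/s3.npz");W=cloud("scene",z["d"]).reshape(-1,3);h=cv2.cvtColor(z["p"],cv2.COLOR_RGB2HSV).reshape(-1,3)
st=(h[:,1]<90)&(h[:,2]>90)
near=np.linalg.norm(W[:,:2]-[.515,.15],axis=1)<.072
q=W[st&near&(W[:,2]>.08)&(W[:,2]<.1)];r=cv2.minAreaRect((q[:,:2]*1000).astype(np.float32));print(len(q),q[:,2].mean(),np.percentile(q[:,2],[5,50,95]),r,cv2.boxPoints(r).round().tolist())
near=np.linalg.norm(W[:,:2]-[.62,.105],axis=1)<.045
for lo,hi in((.098,.14),(.1,.106),(.12,.14)):
    q=W[near&(W[:,2]>lo)&(W[:,2]<hi)];print(lo,len(q),cv2.minEnclosingCircle((q[:,:2]*1000).astype(np.float32)))
    # circle fit on brim
E
```

```text
284 0.09261034332688342 [0.08841445 0.09286718 0.09610585] ((504.1866149902344, 157.65411376953125), (72.49405670166016, 93.15180969238281), 65.20789337158203) [[447.0, 144.0], [531.0, 105.0], [562.0, 171.0], [477.0, 210.0]]
0.098 311 ((625.3494873046875, 105.55780792236328), 33.832603454589844)
0.1 42 ((625.4398803710938, 104.45352935791016), 33.5030632019043)
0.12 73 ((624.4468994140625, 105.1915054321289), 16.413583755493164)
```

```bash
python3 -m crank '[[[-0.01,-0.001,0],[0,0,0],0.0],[[-0.015,0,0],[0,0,0],0.0],[[-0.015,0,0],[0,0,0],0.0],[[-0.015,0,0],[0,0,0],0.0],[[-0.01,0,0],[0,0,0],0.0],[[0,0,0],[0,0,0],0.0]]' 80
python3 - <<'E'
from h import *
rel([.623,.106,.177])
snap("scene","s4");snap("wrist","w5")
s=cv2.imread("pics/s4.png");cv2.imwrite("pics/s4c.png",cv2.resize(s[150:260,300:450],(800,587),interpolation=cv2.INTER_CUBIC))
E
```

```text
t: 5.82
eef_pos: [0.5764, 0.1237, 0.1771]
tool_rot: [0.0, 0.199, 0.98, -0.0]
contact_force: [0.1, 0.1, -2.5]
gripper_width: 0.174
tcp [0.5764 0.1237 0.1771] tool y yaw 67.05 zax [ 0. -0. -1.] t 5.825 F [ 0.1  0.1 -2.5] g 0.17393317106099168
shift in tool [-0.0498  0.0019  0.0002]
```

View pics/s4c.png

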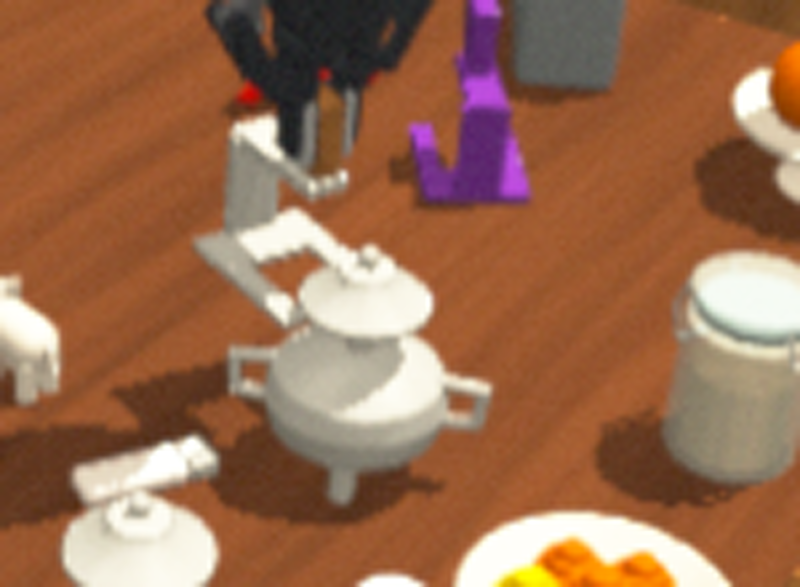

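```bash
python3 -m crank '[[[-0.01,0,0],[0,0,0],0.0],[[-0.012,0,0],[0,0,0],0.0],[[-0.012,0,0],[0,0,0],0.0],[[-0.012,0,0],[0,0,0],0.0],[[-0.006,0,0],[0,0,0],0.0],[[0,0,0],[0,0,0],0.0]]' 80
python3 - <<'E'
from h import *
rel([.623,.106,.177])
snap("scene","s5");snap("wrist","w6")
s=cv2.imread("pics/s5.png");cv2.imwrite("pics/s5c.png",cv2.resize(s[150:260,300:450],(800,587),interpolation=cv2.INTER_CUBIC))
E
```

```text
t: 6.68
eef_pos: [0.6239, 0.1038, 0.1771]
tool_rot: [-0.0, 0.199, 0.98, -0.0]
contact_force: [-1.1, -0.0, -2.0]
gripper_width: 0.179
tcp [0.6239 0.1038 0.1771] tool y yaw 67.07 zax [-0. -0. -1.] t 6.675 F [-1.1 -0.  -2. ] g 0.17905964719343778
shift in tool [0.0017 0.0017 0.0001]
```

View pics/s5c.png

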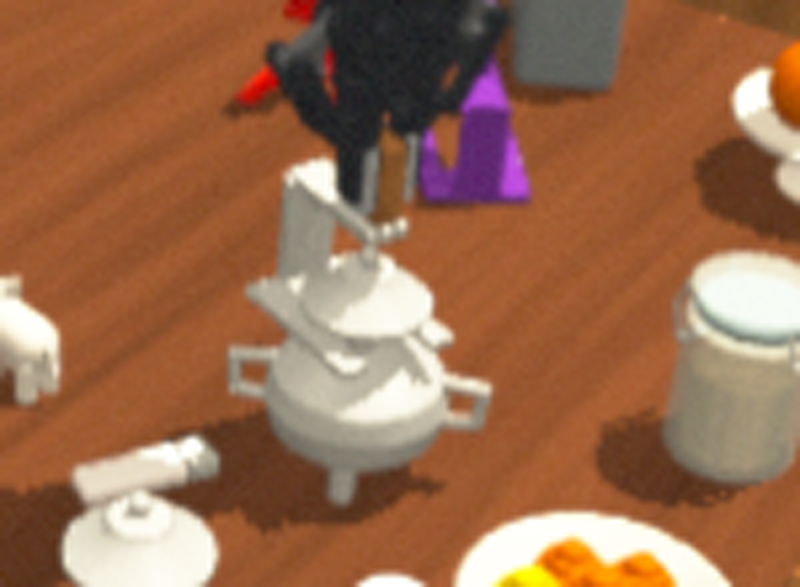

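View pics/w6.png

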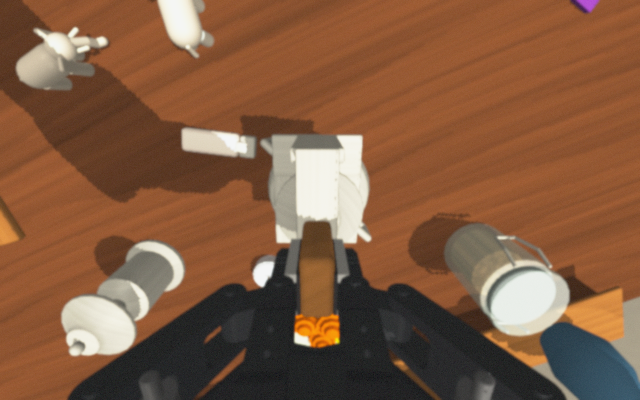

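The fork straddles the neck: in the scene crop the prongs at (345,370) and (445,340) lie under the brim, and in the wrist view the pot is centred on the fork. Now lifting slowly, straight up.

```bash
python3 -m crank '[[[0,0,-0.002],[0,0,0],0.0],[[0,0,-0.002],[0,0,0],0.0],[[0,0,-0.002],[0,0,0],0.0],[[0,0,-0.002],[0,0,0],0.0],[[0,0,-0.002],[0,0,0],0.0],[[0,0,-0.002],[0,0,0],0.0],[[0,0,0],[0,0,0],0.0]]' 100
python3 -m crank '[[[0,0,-0.001],[0,0,0],0.0],[[0,0,-0.001],[0,0,0],0.0],[[0,0,-0.001],[0,0,0],0.0],[[0,0,-0.001],[0,0,0],0.0],[[0,0,-0.001],[0,0,0],0.0],[[0,0,-0.001],[0,0,0],0.0],[[0,0,-0.001],[0,0,0],0.0],[[0,0,-0.001],[0,0,0],0.0]]' 100
python3 - <<'E'
from h import *
rel([.623,.106,.177])
snap("scene","s6")
s=cv2.imread("pics/s6.png");cv2.imwrite("pics/s6c.png",cv2.resize(s[150:260,300:450],(800,587),interpolation=cv2.INTER_CUBIC))
E
```

```text
t: 7.65
eef_pos: [0.623, 0.104, 0.1887]
tool_rot: [-0.001, 0.198, 0.98, -0.0]
contact_force: [-0.0, -0.5, -9.4]
gripper_width: 0.174
t: 8.65
eef_pos: [0.6237, 0.1041, 0.1974]
tool_rot: [0.0, 0.198, 0.98, 0.0]
contact_force: [0.0, -0.2, -9.3]
gripper_width: 0.173
tcp [0.6237 0.1041 0.1974] tool y yaw 67.11 zax [ 0.  0. -1.] t 8.65 F [ 0.  -0.2 -9.3] g 0.1725888696250058
shift in tool [0.0014 0.0015 0.0204]
```

View pics/s6c.png

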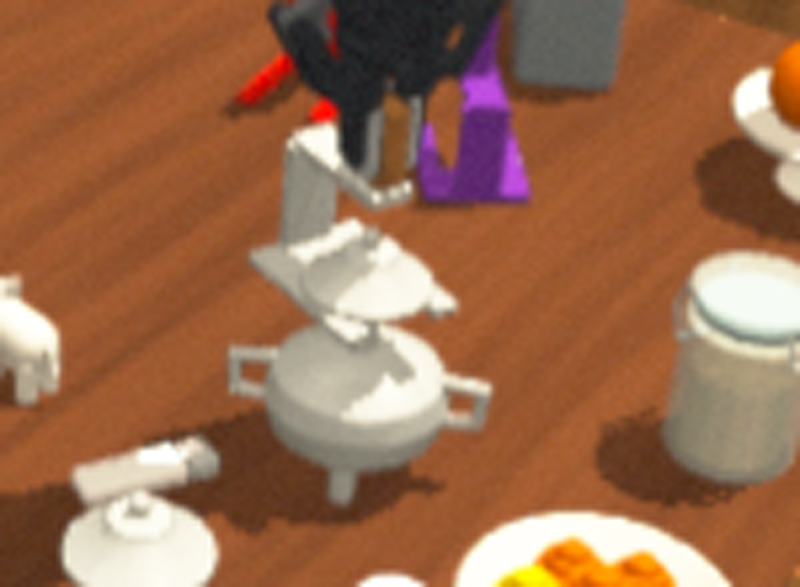

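Cap rising level on the fork, about 7 N of spring force. Continuing.

```bash
python3 -m crank '[[[0,0,-0.001],[0,0,0],0.0],[[0,0,-0.001],[0,0,0],0.0],[[0,0,-0.001],[0,0,0],0.0],[[0,0,-0.001],[0,0,0],0.0],[[0,0,-0.001],[0,0,0],0.0],[[0,0,-0.001],[0,0,0],0.0],[[0,0,0],[0,0,0],0.0]]' 100
python3 -m crank '[[[0,0,-0.001],[0,0,0],0.0],[[0,0,-0.002],[0,0,0],0.0],[[0,0,-0.002],[0,0,0],0.0],[[0,0,-0.002],[0,0,0],0.0],[[0,0,-0.002],[0,0,0],0.0],[[0,0,-0.003],[0,0,0],0.0],[[0,0,-0.003],[0,0,0],0.0],[[0,0,-0.005],[0,0,0],0.0],[[0,0,-0.005],[0,0,0],0.0],[[0,0,0],[0,0,0],0.0]]' 100
python3 - <<'E'
from h import *
rel([.623,.106,.177])
snap("scene","s7");snap("wrist","w7")
s=cv2.imread("pics/s7.png");cv2.imwrite("pics/s7c.png",cv2.resize(s[130:260,290:450],(738,600),interpolation=cv2.INTER_CUBIC))
E
```

```text
t: 9.57
eef_pos: [0.6237, 0.1042, 0.2035]
tool_rot: [0.0, 0.198, 0.98, 0.0]
contact_force: [-0.2, -0.5, -3.5]
gripper_width: 0.177
t: 10.82
eef_pos: [0.624, 0.1042, 0.2289]
tool_rot: [0.001, 0.198, 0.98, 0.0]
contact_force: [-0.2, -0.1, -2.8]
gripper_width: 0.181
tcp [0.624  0.1042 0.2289] tool y yaw 67.11 zax [ 0.001  0.    -1.   ] t 10.825 F [-0.2 -0.1 -2.8] g 0.18057638103226129
shift in tool [0.0017 0.0013 0.0519]
```

View pics/s7c.png

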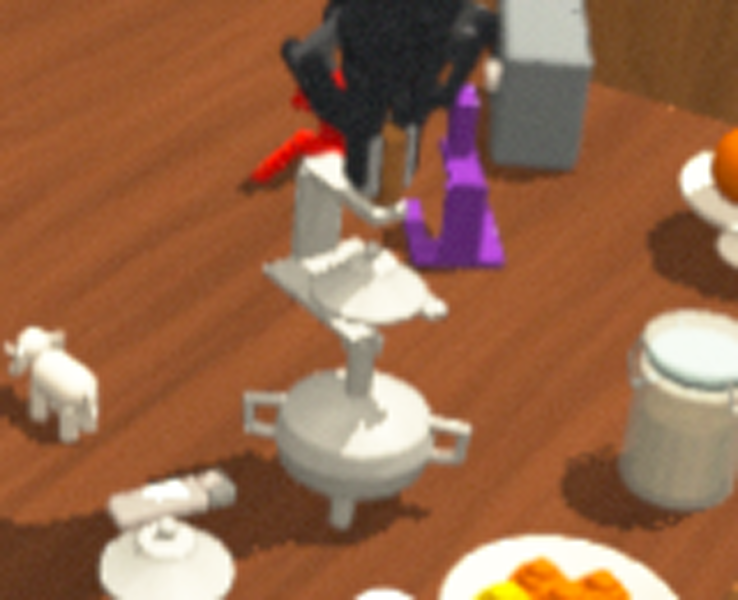

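Cap is off and level on the fork; the neck is bare below it, and the force has dropped to carried weight. Raise a little, then carry along tool −y (about 472 mm) with gentle ramps.

```bash
python3 -c "
from h import *
print(np.round(bot.get_obs()['q'],2))"
python3 -m crank '[[[0,0,-0.004],[0,0,0],0.0],[[0,0,-0.008],[0,0,0],0.0],[[0,0,-0.008],[0,0,0],0.0],[[0,0,-0.004],[0,0,0],0.0],[[0,-0.002,0],[0,0,0],0.0],[[0,-0.005,0],[0,0,0],0.0],[[0,-0.008,0],[0,0,0],0.0],[[0,-0.011,0],[0,0,0],0.0],[[0,-0.014,0],[0,0,0],0.0],[[0,-0.016,0],[0,0,0],0.0]]' 100
python3 -m crank '[[[0,-0.018,0],[0,0,0],0.0],[[0,-0.018,0],[0,0,0],0.0],[[0,-0.018,0],[0,0,0],0.0],[[0,-0.018,0],[0,0,0],0.0],[[0,-0.016,0],[0,0,0],0.0],[[0,-0.013,0],[0,0,0],0.0],[[0,-0.01,0],[0,0,0],0.0],[[0,-0.007,0],[0,0,0],0.0],[[0,-0.004,0],[0,0,0],0.0],[[0,0,0],[0,0,0],0.0]]'
python3 - <<'E'
from h import *
rel([.454,-.336,.25]);print(np.round(bot.get_obs()['q'],2))
snap("scene","s8")
E
```

```text
[-0.48  0.43  0.29  1.7  -0.14  1.03  1.03]
t: 12.18
eef_pos: [0.6013, 0.0513, 0.2523]
tool_rot: [-0.0, 0.199, 0.98, -0.0]
contact_force: [-0.4, -0.0, -2.8]
gripper_width: 0.178
t: 13.42
eef_pos: [0.5544, -0.0598, 0.2523]
tool_rot: [0.0, 0.198, 0.98, 0.0]
contact_force: [0.2, 0.7, -3.5]
gripper_width: 0.174
tcp [ 0.5544 -0.0598  0.2523] tool y yaw 67.12 zax [ 0.  0. -1.] t 13.425 F [ 0.2  0.7 -3.5] g 0.17407012200388075
shift in tool [-0.0149 -0.2935  0.0022]
[-0.3   0.28  0.36  1.85 -0.12  1.03  1.28]
```

View pics/s8.png

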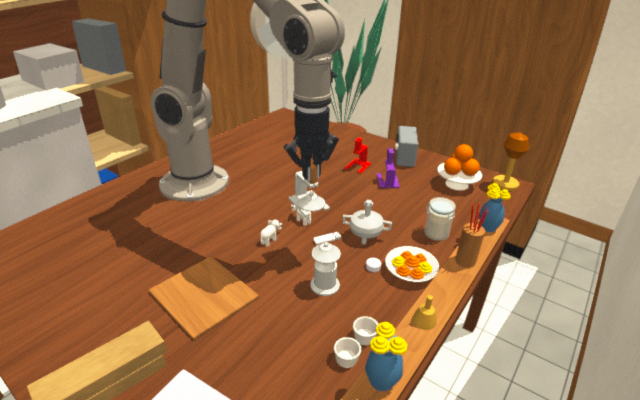

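```bash
python3 -m crank '[[[0,-0.003,0],[0,0,0],0.0],[[-0.001,-0.006,0],[0,0,0],0.0],[[-0.002,-0.009,0],[0,0,0],0.0],[[-0.002,-0.012,0],[0,0,0],0.0],[[-0.002,-0.015,0],[0,0,0],0.0],[[-0.002,-0.018,0],[0,0,0],0.0],[[-0.002,-0.018,0],[0,0,0],0.0],[[-0.002,-0.018,0],[0,0,0],0.0],[[-0.001,-0.018,0],[0,0,0],0.0],[[-0.001,-0.018,0],[0,0,0],0.0]]'
python3 -m crank '[[[0,-0.020,0],[0,0,0],0.0],[[0,-0.020,0],[0,0,0],0.0],[[0,-0.020,0],[0,0,0],0.0],[[0,-0.020,0],[0,0,0],0.0],[[0,-0.020,0],[0,0,0],0.0],[[0,-0.018,0],[0,0,0],0.0],[[0,-0.015,0],[0,0,0],0.0],[[0,-0.012,0],[0,0,0],0.0],[[0,-0.008,0],[0,0,0],0.0],[[0,-0.005,0],[0,0,0],0.0]]'
python3 -m crank '[[[0,0,0],[0,0,0],0.0],[[0,0,0],[0,0,0],0.0]]'
python3 - <<'E'
from h import *
rel([.454,-.336,.104]);print(np.round(bot.get_obs()['q'],2))
snap("scene","s9");snap("wrist","w9")
E
```

```text
t: 14.72
eef_pos: [0.5152, -0.1913, 0.2523]
tool_rot: [0.0, 0.198, 0.98, 0.0]
contact_force: [-0.2, -1.4, -3.6]
gripper_width: 0.171
t: 15.98
eef_pos: [0.4542, -0.3358, 0.2522]
tool_rot: [-0.0, 0.198, 0.98, 0.0]
contact_force: [-0.3, 0.5, -2.5]
gripper_width: 0.172
t: 16.23
eef_pos: [0.4546, -0.3351, 0.2522]
tool_rot: [-0.0, 0.198, 0.98, 0.0]
contact_force: [0.2, -0.4, -4.4]
gripper_width: 0.178
tcp [ 0.4546 -0.3351  0.2522] tool y yaw 67.16 zax [ 0.  0. -1.] t 16.225 F [ 0.2 -0.4 -4.4] g 0.1781035910673242
shift in tool [ 0.0002 -0.0011  0.1482]
[ 0.13  0.31  0.49  1.84 -0.17  1.03  1.86]
```

View pics/s9.png

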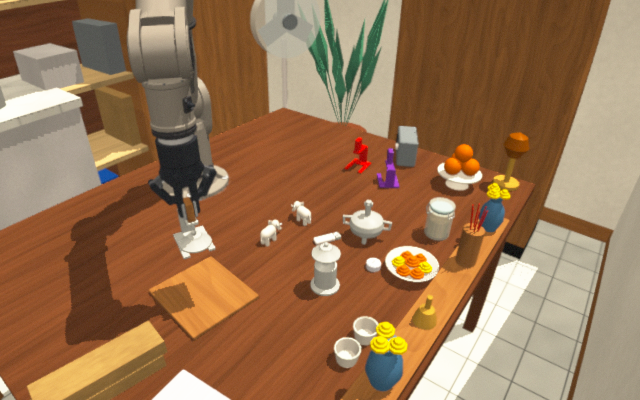

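View pics/w9.png

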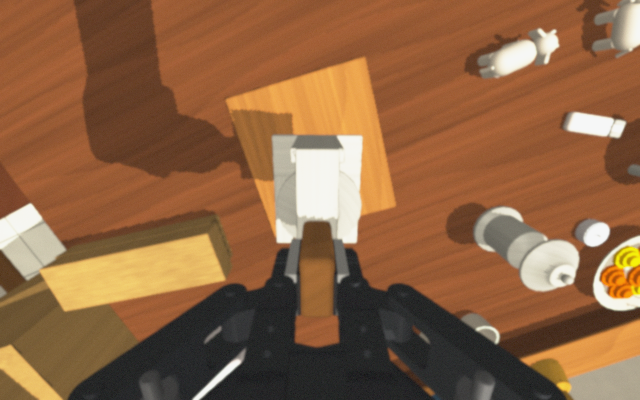

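Over the board with the cap in place. Descending.

```bash
python3 -m crank '[[[0,0,0.004],[0,0,0],0.0],[[0,0,0.01],[0,0,0],0.0],[[0,0,0.016],[0,0,0],0.0],[[0,0,0.02],[0,0,0],0.0],[[0,0,0.02],[0,0,0],0.0],[[0,0,0.02],[0,0,0],0.0],[[0,0,0.02],[0,0,0],0.0],[[0,0,0.014],[0,0,0],0.0],[[0,0,0.008],[0,0,0],0.0],[[0,0,0.003],[0,0,0],0.0]]'
python3 -m crank '[[[0,0,0.003],[0,0,0],0.0],[[0,0,0.002],[0,0,0],0.0],[[0,0,0.002],[0,0,0],0.0],[[0,0,0.001],[0,0,0],0.0],[[0,0,0.001],[0,0,0],0.0],[[0,0,0],[0,0,0],0.0]]'
python3 - <<'E'
from h import *
rel([.454,-.336,.104])
p,W=snap("scene","s10");snap("wrist","w10")
s=cv2.imread("pics/s10.png");cv2.imwrite("pics/s10c.png",cv2.resize(s[180:345,120:340],(800,600),interpolation=cv2.INTER_CUBIC))
E
```

```text
t: 17.58
eef_pos: [0.4542, -0.3357, 0.1169]
tool_rot: [-0.0, 0.198, 0.98, 0.0]
contact_force: [-0.7, 0.3, -2.9]
gripper_width: 0.175
t: 18.32
eef_pos: [0.4542, -0.3356, 0.1082]
tool_rot: [-0.0, 0.198, 0.98, 0.0]
contact_force: [0.8, -0.1, -3.4]
gripper_width: 0.177
tcp [ 0.4542 -0.3356  0.1082] tool y yaw 67.11 zax [-0.  0. -1.] t 18.325 F [ 0.8 -0.1 -3.4] g 0.1772575073370914
shift in tool [ 0.0001 -0.0004  0.0042]
```

View pics/s10c.png

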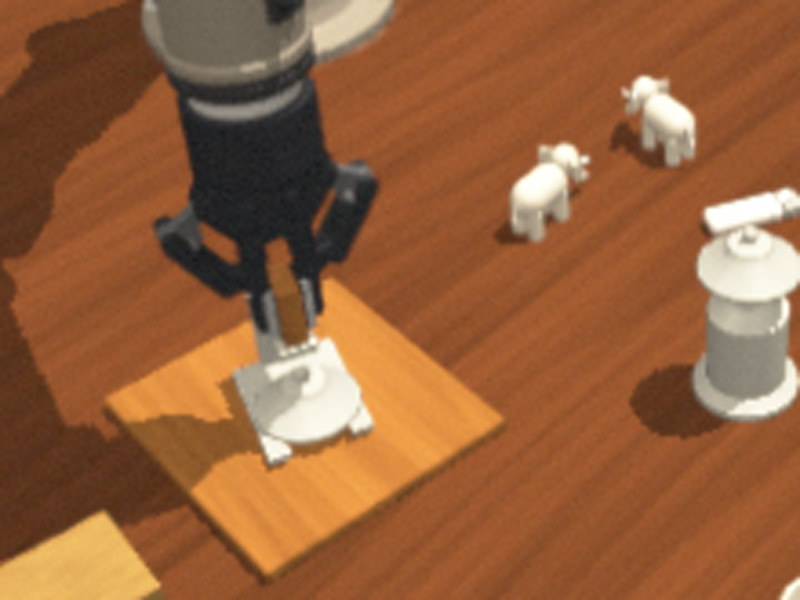

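```bash
python3 -m crank '[[[0,0,0.001],[0,0,0],0.0],[[0,0,0.001],[0,0,0],0.0],[[0,0,0.001],[0,0,0],0.0],[[0,0,0],[0,0,0],0.0]]'
python3 -m crank '[[[0,0,0.001],[0,0,0],0.0],[[0,0,0],[0,0,0],0.0]]'
python3 -m crank '[[[0,0,0.001],[0,0,0],0.0],[[0,0,0],[0,0,0],0.0]]'
```

```text
t: 18.92
eef_pos: [0.4542, -0.3356, 0.1052]
tool_rot: [-0.0, 0.198, 0.98, 0.0]
contact_force: [-0.2, -0.4, -2.7]
gripper_width: 0.175
t: 19.18
eef_pos: [0.4542, -0.3356, 0.1042]
tool_rot: [-0.0, 0.198, 0.98, 0.0]
contact_force: [-0.1, 1.0, -3.2]
gripper_width: 0.175
t: 19.42
eef_pos: [0.4543, -0.3358, 0.1039]
tool_rot: [0.0, 0.198, 0.98, 0.0]
contact_force: [-1.4, 0.9, 5.2]
gripper_width: 0.178
```

Contact (+5 N upward). Releasing.

```bash
python3 -m crank '[[[0,0,0],[0,0,0],0.017],[[0,0,0],[0,0,0],0.022],[[0,0,0],[0,0,0],0.03],[[0,0,0],[0,0,0],0.04],[[0,0,0],[0,0,0],0.05],[[0,0,0],[0,0,0],0.06],[[0,0,0],[0,0,0],0.06],[[0,0,0],[0,0,0],0.06]]'
python3 - <<'E'
from h import *
rel([.454,-.336,.104])
snap("wrist","w11")
E
```

```text
t: 20.42
eef_pos: [0.4543, -0.3357, 0.1033]
tool_rot: [0.0, 0.198, 0.98, -0.0]
contact_force: [0.6, -0.3, 0.9]
gripper_width: 0.696
tcp [ 0.4543 -0.3357  0.1033] tool y yaw 67.11 zax [ 0. -0. -1.] t 20.425 F [ 0.6 -0.3  0.9] g 0.6958132607547621
shift in tool [ 0.0001 -0.0004 -0.0007]
```

View pics/w11.png

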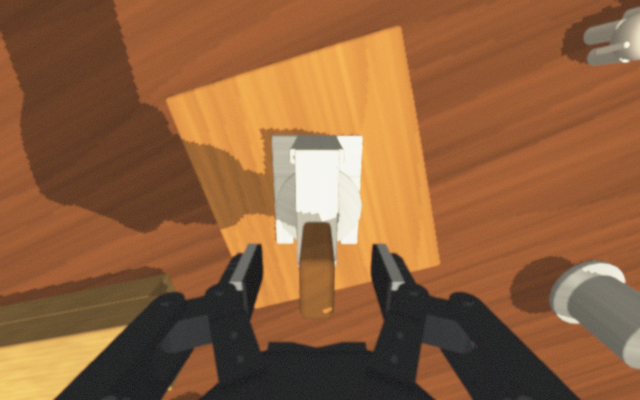

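Fingers are clear on both sides of the handle (317,270). Retreating upward.

```bash
python3 -m crank '[[[0,0,-0.008],[0,0,0],0.06],[[0,0,-0.02],[0,0,0],0.06],[[0,0,-0.03],[0,0,0],0.06],[[0,0,-0.04],[0,0,0],0.06],[[0,0,-0.04],[0,0,0],0.06],[[0,0,-0.03],[0,0,0],0.06],[[0.03,0,0],[0,0,0],0.06],[[0.03,0,0],[0,0,0],0.06],[[0,0,0],[0,0,0],0.06],[[0,0,0],[0,0,0],0.06]]'
python3 - <<'E'
from h import *
rel([.454,-.336,.104])
p,W=snap("scene","s12");p2,W2=snap("wrist","w12");snap("top","t12")
s=cv2.imread("pics/s12.png");cv2.imwrite("pics/s12c.png",cv2.resize(s[180:345,120:340],(800,600),interpolation=cv2.INTER_CUBIC))
w=W.reshape(-1,3);h=cv2.cvtColor(p,cv2.COLOR_RGB2HSV).reshape(-1,3)
near=np.linalg.norm(w[:,:2]-[.444,-.333],axis=1)<.09;st=(h[:,1]<90)&(h[:,2]>90)
q=w[near&st];print(len(q),np.percentile(q[:,2],[5,50,95]).round(3))
q=w[near&(w[:,2]>.105)&(w[:,2]<.14)];print('handle',len(q),q.mean(0).round(4),q[:,2].max())
q=w[near&st&(w[:,2]>.02)&(w[:,2]<.05)];print('cap',len(q),cv2.minEnclosingCircle((q[:,:2]*1000).astype(np.float32)),q[:,2].max())
E
```

```text
t: 21.72
eef_pos: [0.3997, -0.3125, 0.2719]
tool_rot: [0.001, 0.198, 0.98, -0.0]
contact_force: [0.2, 1.0, 0.3]
gripper_width: 0.704
tcp [ 0.3997 -0.3125  0.2719] tool y yaw 67.13 zax [ 0.001 -0.    -1.   ] t 21.725 F [0.2 1.  0.3] g 0.7043618275169432
shift in tool [-0.0589 -0.0006  0.168 ]
5871 [0.021 0.54  0.627]
handle 139 [ 0.4594 -0.3376  0.1205] 0.12885613188536837
cap 503 ((449.3703308105469, -326.8962097167969), 46.4803466796875) 0.04985043151954138
```

View pics/s12c.png

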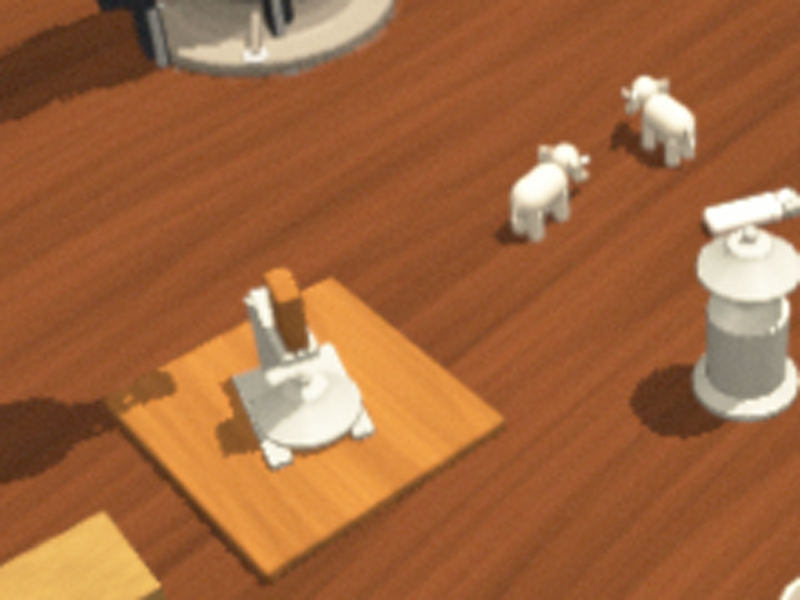

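View pics/w12.png

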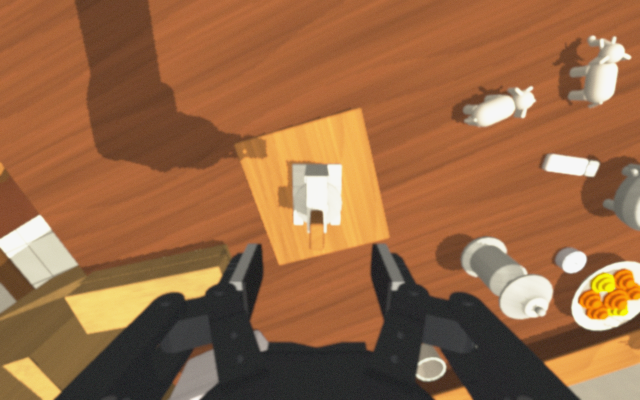

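The puller stands upright and near the middle of the board, with the cap flat on its fork and the arm clear. Handing in.

```bash
python3 -c "
from station import bot
print(bot.get_obs()['t'],bot.hand_in())"
```

```text
the job is handed in; nothing more can be done
21.875 None
```

The vent is open: the steel puller stands on the offering board with the pot's cap still lying on its fork, and the job is handed in at about 21.9 s of the 56 s allowed.

- **Pulling the cap:** I gripped the puller by its wooden handle, slid the fork under the brim and pulled straight up. The spring held with about 7 N, then let go cleanly, and the cap stayed level. I saw no sign of the gripper touching the cap.
- **Placing:** I carried it slowly to the board, set it down on contact (about 5 N), let go and moved the arm up and away.
- **Last checks:** The scene and wrist pictures show the puller upright near the middle of the board, with its handle top about 0.12 m above the table and the cap flat on the fork. Nothing was touching the gripper.
- **What disagreed:**
  - The cameras differed by 4–8 mm early on. One wrist reading was probably taken while the arm was still moving; a second look fell within a few millimetres of the other cameras.
  - The final cap circle fit was not usable as a check, because it also took in parts of the puller, so the cap's resting place is confirmed by the pictures only.

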